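Load an ink refill bottle into the desk chute

TASK

Pick up the smaller of the two flat ink refill bottles and drop it, lying flat and cap first, into the upper half of the sloping metal chute, so that it slides down by itself until its cap pokes out through the gap at the lower end. Do not push it down or touch it in the lower half of the chute, and leave the bigger bottle where it lies.

Things in the scene. Friction and masses are not known exactly. Their poses are not given: they have to be found in the camera images.
- refill_center (a point): Body centre of the smaller flat white bottle, 16 mm above the desk it lies on. About 70 g; body 62 long (x) by 44 wide (y) by 32 mm high (z). A grey cap, 22 mm in diameter and 26 mm long, sticks out of the middle of its -x end. Grasp it across the 44 mm.
- refill_cap (a point): Outer end of the smaller bottle's cap, on the cap's axis: 57 mm from the body's centre along the bottle's -x axis. Same axes as refill_center.
- big_center (a point): Centre of the bigger bottle's body (21 mm above its underside), same make and look: body 80 mm long by 74 mm wide by 42 mm high, grey cap 32 mm in diameter, 26 mm long. Too wide for the chute; leave it alone (moved by less than 30 mm).
- channel: Open aluminium chute, fixed. Origin: mid-width on its floor, 90 mm above the desk. x: up the 28 degree slope; y: across; z: off the floor. Slippery floor, 58 mm wide, from x = -120 mm (outlet) to +150 (open top); upper half: x > 0. Side walls lean out 30 degrees, tops 22 mm above the floor. Cheeks 26 mm high leave a 34 mm outlet gap for the cap; a bottle stops there, centre near x = -85 mm.

How it is judged:
On the way:
1. the smaller bottle is in the upper half of the chute, above its floor (x of refill_center in the frame of channel between 0 and 0.16 m and y of refill_center in the frame of channel between -0.035 and 0.035 m and z of refill_center in the frame of channel between 0 and 0.09 m), for 0.05 s.
At the end, for the whole second after the job is handed in: The smaller bottle rests still and flat at the chute's lower end, its body's centre 65 to 105 mm down-slope of the channel's origin, within 20 mm of the middle, lengthwise within 0.3 rad, the cap's end over 128 mm down-slope (out through the gap); the bigger bottle moved under 30 mm (x of refill_center in the frame of channel between -0.105 and -0.065 m and y of refill_center in the frame of channel between -0.02 and 0.02 m and z of refill_center in the frame of channel between 0.005 and 0.03 m and x of refill_cap in the frame of channel below -0.128 m and y of refill_cap in the frame of channel between -0.02 and 0.02 m and angle between the x axis of refill_center and the x axis of channel, either way round below 0.3 rad and angle between the z axis of refill_center and the z axis of channel, either way round below 0.3 rad and linear speed of refill below 0.02 m/s and distance of big_center from where it was at the start of the episode below 0.03 m); the robot touches nothing.
It fails at once if the fingers touch the bottle in the lower half of the chute (with more than 0.5 N, more than 20 mm below the middle) (contact force between the fingers and refill above 0.5 N and x of refill_center in the frame of channel between -0.2 and -0.02 m and y of refill_center in the frame of channel between -0.05 and 0.05 m and z of refill_center in the frame of channel between -0.01 and 0.07 m).
It fails at once if the bigger bottle is moved by 30 mm or more (distance of big_center from where it was at the start of the episode above 0.03 m).
It also fails if it takes over 35 s, if anything falls off the work surface, if the arm or the gripper's body presses on something with over 40 N, if the wrist force passes 120 N, or if a joint passes its speed limit or range.

ROBOT

A 6-joint arm with a two-finger parallel gripper is mounted at the origin on the work surface. World frame = base frame: x ahead of the robot, y to its left, z up, the work surface at z = 0. Lengths are in m, angles in rad, forces in N, time in s.
With the tool pointing down it reaches from about 0.275 to 0.775 m from the base axis. Payload 14.6 kg.
Tool frame: the origin (TCP) lies midway between the tips of the shut fingers; the grasp point (between the pads) lies 19 mm behind it; z points along the fingers, y is the direction in which the jaws open and shut (so a half turn about z gives the same grasp; the last joint's range is limited). The gripper opens to 85 mm and grips with 20 to 120 N. Pads are 22 mm wide; open, the fingers measure 114 mm over their backs; the gripper's body (76 mm by 85 mm) begins 54 mm behind the grasp point. The pads swing forward as they close: fully open they stand 13 mm farther back than shut.
Start: joints at [-1.336, 0.263, -0.048, 1.259, 0, 1.415], TCP at [0.199, -0.486, 0.231] pointing down, gripper open.
Joint ranges: [-2.65, 2.65], [-0.89, 1.7], [-1.18, 1.37], [-2.13, 2.11], [-1.35, 1.29], [-3.14, 3.14]. Speed limits (rad/s): [1.89, 1.89, 2.57, 2.79, 3.14, 3.14].

INTERFACE

Orientations are given as a unit quaternion [w, x, y, z].
In Python, from plant import arm gives the robot as it stands. Calls block until the motion is done:
- arm.move_to(position, orientation): joint-space move of the TCP to a pose.
- arm.servo_line(position, rotation=None, v=0.15, contact_N=None): straight line of the TCP; rotation=None keeps the orientation; v is the mean speed in m/s. With contact_N (N) it stops when the force on the tool has changed by that much, and returns True; else False.
- arm.goto_joints(angles): joint-space move.
- arm.ungrasp() and arm.gripper_close(strength=None): open the fingers fully, or close them until they stop; strength is the grip in N (None keeps the last).
- arm.hold(seconds).
- arm.inverse_kinematics(position, orientation): joint angles nearest the present ones, or None.
- arm.get_image(name): name is "scene" or "top" or "wrist"; returns a dict with "image" (400x640x3 uint8, red, green, blue), "depth" (400x640 float32, m along the optical axis (not along the pixel's ray), 0 where there is no reading), "fx", "fy", "cx", "cy" (pixels), "eye" and "rotation" of the camera in the world. Camera axes: x right, y down, z forward; pixel columns grow to the right and rows downward; lengths in m; the calibration is good to about 2 mm. A picture is of the moment at which its call begins.
A pose or a line that the arm cannot do raises arm.PlanningError and nothing moves.
- arm.job_done(): hands the job in, once; it reports no verdict.
Readings, each from a call of its own:
- arm.read_t(): time.
- arm.read_q(): joint angles.
- arm.read_qvel(): joint speeds.
- arm.read_joint_efforts(): joint torques, N m.
- arm.read_position(): TCP position.
- arm.read_orientation(): TCP orientation.
- arm.read_wrist_force(): force on the tool from outside, world axes, zero at the start.
- arm.read_ft_torque(): the same for the moment, N m.
- arm.read_width(): finger opening in m.
Only numpy, scipy, OpenCV 4.12 (cv2) and the standard library are available. Lean on these libraries where they do the work, as an engineer would, in place of code of your own. Each camera call takes 0.05 s, during which the arm holds its last target.

## Working session

There is one attempt and no reset: what is moved stays moved. The work goes in short steps, each a Python script; the robot and the scene stay as the last script left them, time stands still between calls to the robot, and variables do not carry over. Pictures are saved under pics/ and viewed, and the job is handed in when it is done.

```bash
mkdir -p pics; ls; cat > look.py <<'E'
import numpy as np, cv2, pickle
from plant import arm
def snap(n,tag):
    d=arm.get_image(n); cv2.imwrite(f"pics/{tag}.png",d["image"][:,:,::-1]); pickle.dump(d,open(f"pics/{tag}.pkl","wb")); return d
E
python3 - <<'E'
from look import *
for n in("scene","top","wrist"):
    d=snap(n,n+"0"); print(n,d["eye"],d["fx"],d["rotation"],(d["depth"]>0).mean())
print(arm.read_t(),arm.read_orientation())
E
```

```text
pics
scene [ 1.24889432 -0.12014152  0.82576434] 447.84312086094394 [-0.2924659   0.68042624  0.62252707 -0.25287127] 0.99621484375
top [ 0.39202481 -0.05214161  0.93229636] 361.3946633148203 [-0.06429503  0.71216624 -0.697866    0.04084657] 0.99609375
wrist [ 0.26961252 -0.4582307   0.37468552] 326.498175874097 [ 0.12151236  0.82170094 -0.55071598 -0.08218413] 0.9961171875
0.15 [-3.95089412e-04  9.81070775e-01  1.93649109e-01 -1.98936063e-05]
```

View pics/scene0.png

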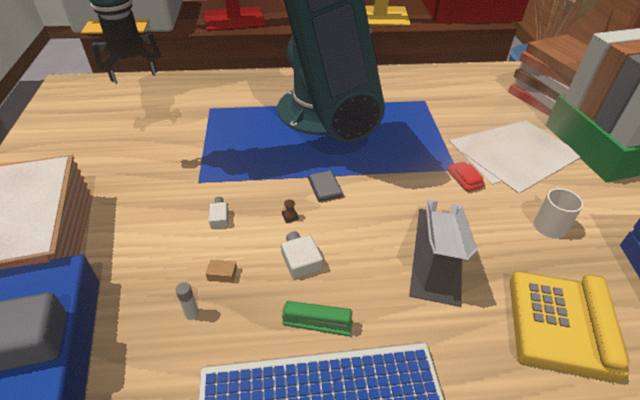

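View pics/top0.png

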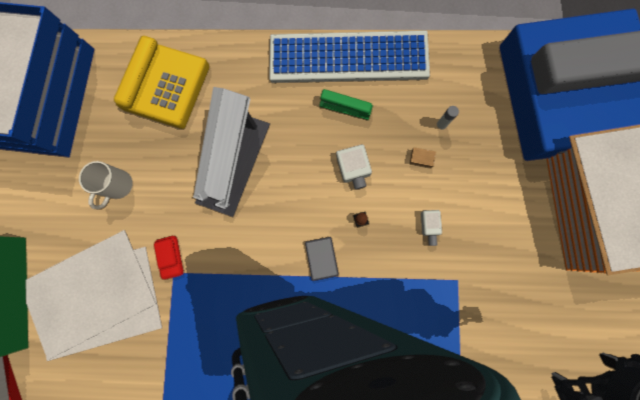

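View pics/wrist0.png

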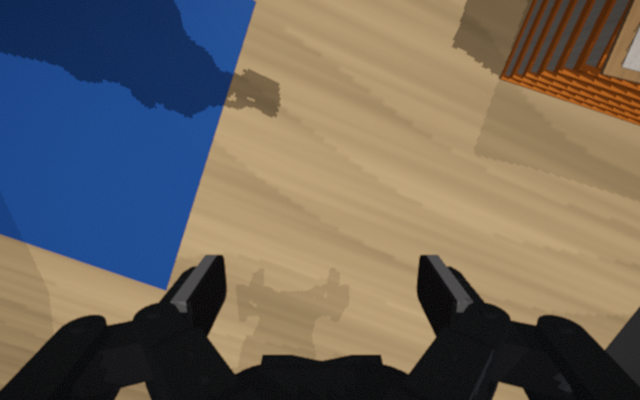

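Top view: the small bottle is at about (432,222) with its cap toward the robot (432,240). The big bottle is at (354,162). The chute runs from (230,95) to (210,205), with the cheeks apparently at the robot-side end. I'll measure these next.

```bash
cat >> look.py <<'E'
from scipy.spatial.transform import Rotation as R
def q2R(q): q=np.asarray(q,float); return R.from_quat([q[1],q[2],q[3],q[0]])
def cloud(d):
    v,u=np.mgrid[0:400,0:640]; z=d["depth"]
    p=np.stack([(u-d["cx"])/d["fx"]*z,(v-d["cy"])/d["fy"]*z,z],-1)
    return p@q2R(d["rotation"]).as_matrix().T+d["eye"]
E
python3 - <<'E'
import pickle
from look import *
for n in("scene0","top0"):
    d=pickle.load(open(f"pics/{n}.pkl","rb")); P=cloud(d); im=d["image"]
    hsv=cv2.cvtColor(im,cv2.COLOR_RGB2HSV)
    x0,y0,x1,y1=(405,190,485,310) if n=="scene0" else (180,75,280,225)
    cv2.imwrite(f"pics/{n}_chute.png",cv2.resize(im[y0:y1,x0:x1,::-1],None,fx=5 if n=="scene0" else 4,fy=5 if n=="scene0" else 4,interpolation=cv2.INTER_NEAREST))
    a=(200,190,325,285) if n=="scene0" else (330,135,450,255)
    cv2.imwrite(f"pics/{n}_bot.png",cv2.resize(im[a[1]:a[3],a[0]:a[2],::-1],None,fx=4,fy=4,interpolation=cv2.INTER_NEAREST))
d=pickle.load(open("pics/top0.pkl","rb")); P=cloud(d)
print("desk",np.median(P[130:145,300:330,2]))
for r in range(85,215,8):
    print(r,[ "%d:(%.3f,%.3f,%.3f)"%(c,*P[r,c]) for c in range(195,262,7)])
E
```

```text
desk 0.00019765706473479083
85 ['195:(0.822,0.327,0.037)', '202:(0.840,0.323,-0.000)', '209:(0.840,0.303,-0.001)', '216:(0.840,0.283,0.001)', '223:(0.839,0.263,0.003)', '230:(0.841,0.245,-0.001)', '237:(0.840,0.224,0.002)', '244:(0.840,0.205,0.001)', '251:(0.842,0.186,-0.002)', '258:(0.842,0.167,-0.002)']
93 ['195:(0.804,0.329,0.027)', '202:(0.816,0.320,0.001)', '209:(0.818,0.302,-0.002)', '216:(0.741,0.223,0.166)', '223:(0.744,0.209,0.159)', '230:(0.745,0.193,0.159)', '237:(0.745,0.177,0.159)', '244:(0.818,0.205,-0.001)', '251:(0.818,0.185,-0.000)', '258:(0.818,0.166,-0.001)']
101 ['195:(0.789,0.335,0.009)', '202:(0.794,0.320,-0.001)', '209:(0.795,0.301,-0.003)', '216:(0.726,0.225,0.156)', '223:(0.730,0.212,0.147)', '230:(0.730,0.195,0.149)', '237:(0.728,0.177,0.153)', '244:(0.728,0.161,0.153)', '251:(0.796,0.185,-0.004)', '258:(0.794,0.164,0.000)']
109 ['195:(0.769,0.336,0.002)', '202:(0.770,0.317,0.001)', '209:(0.707,0.240,0.155)', '216:(0.711,0.227,0.146)', '223:(0.715,0.213,0.138)', '230:(0.713,0.195,0.143)', '237:(0.713,0.179,0.143)', '244:(0.708,0.159,0.155)', '251:(0.771,0.18
[... 2930 characters left out ...]
2,0.038)', '230:(0.527,0.224,0.005)', '237:(0.527,0.205,0.007)', '244:(0.528,0.188,0.001)', '251:(0.529,0.169,0.003)', '258:(0.529,0.151,0.001)']
205 ['195:(0.505,0.316,0.001)', '202:(0.505,0.296,0.005)', '209:(0.505,0.277,0.007)', '216:(0.499,0.243,0.054)', '223:(0.500,0.227,0.049)', '230:(0.506,0.221,0.010)', '237:(0.507,0.205,0.003)', '244:(0.508,0.187,-0.001)', '251:(0.507,0.168,0.003)', '258:(0.508,0.150,0.002)']
213 ['195:(0.484,0.314,0.003)', '202:(0.484,0.297,-0.001)', '209:(0.485,0.278,-0.000)', '216:(0.485,0.259,0.001)', '223:(0.485,0.239,0.007)', '230:(0.485,0.221,0.006)', '237:(0.486,0.204,-0.000)', '244:(0.486,0.185,0.003)', '251:(0.486,0.166,0.004)', '258:(0.487,0.149,-0.000)']
```

View pics/top0_chute.png

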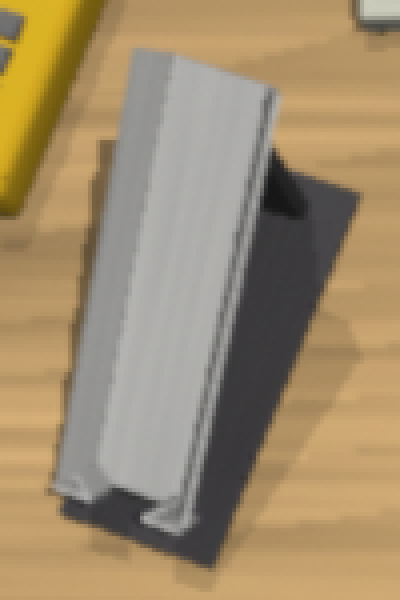

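View pics/scene0_chute.png

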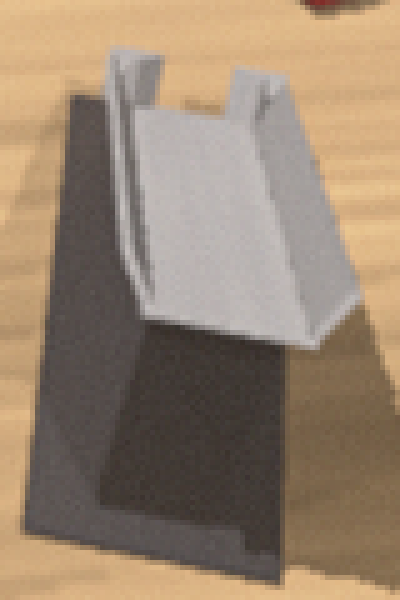

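View pics/top0_bot.png

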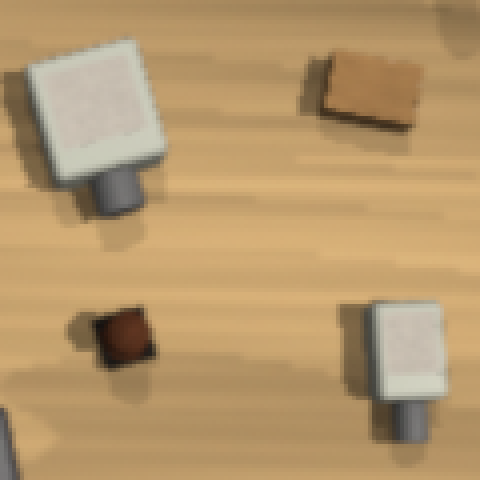

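```bash
cat >> look.py <<'E'
def ray(d,uv,z):
    r=q2R(d["rotation"]).apply([(uv[0]-d["cx"])/d["fx"],(uv[1]-d["cy"])/d["fy"],1.]); e=np.asarray(d["eye"])
    return e+r*(z-e[2])/r[2]
E
python3 - <<'E'
import pickle
from look import *
D={n:pickle.load(open(f"pics/{n}0.pkl","rb")) for n in("scene","top")}
C={"top":[(224,89.2),(247,97),(205,192.5),(225,200)],"scene":[(468,259.2),(434.6,253.4),(455,215),(432.4,211)]}
for n in C:
    c=[(u+0,v) for u,v in C[n]]
    p=[ray(D[n],c[i],.1604 if i<2 else .0337) for i in range(4)]
    T=(p[0]+p[1])/2;B=(p[2]+p[3])/2
    print(n,np.round(p,4).tolist(),"T",T,"B",B,"len",np.linalg.norm(T-B),"w",np.linalg.norm(p[0]-p[1]),np.linalg.norm(p[2]-p[3]),"yaw",np.degrees(np.arctan2(*(T-B)[[1,0]])))
# floor plane fit from depth
P=cloud(D["top"]); m=np.zeros((400,640),np.uint8); cv2.fillPoly(m,[np.array([(225,95),(241,100),(222,193),(208,188)])],1)
Q=P[m>0]; A=np.c_[Q[:,:2],np.ones(len(Q))]; k=np.linalg.lstsq(A,Q[:,2],rcond=None)[0]
print("slope",np.degrees(np.arctan(np.hypot(*k[:2]))),"yaw",np.degrees(np.arctan2(k[1],k[0])),k)
for n,roi in(("top",(410,195,450,255)),("scene",(200,190,240,236))):
    d=D[n];im=d["image"];x0,y0,x1,y1=roi
    hsv=cv2.cvtColor(im,cv2.COLOR_RGB2HSV); s=np.zeros((400,640),bool); s[y0:y1,x0:x1]=1
    P=cloud(d)
    w=(s&(hsv[...,1]<50)&(hsv[...,2]>150)).astype(np.uint8); g=(s&(hsv[...,1]<60)&(hsv[...,2]<=140)&(P[...,2]>.006)).astype(np.uint8)
    mm=cv2.moments(w,True);cw=(mm["m10"]/mm["m00"],mm["m01"]/mm["m00"])
    mg=cv2.moments(g,True);cg=(mg["m10"]/mg["m00"],mg["m01"]/mg["m00"])
    rc=cv2.minAreaRect(cv2.findContours(w,0,1)[0][0]) 
    print(n,"white",w.sum(),cw,ray(d,cw,.032 if n=="top" else .025),"cap",g.sum(),cg,ray(d,cg,.02),rc)
    if n=="top":
        print([ray(d,c,.032).round(4).tolist() for c in cv2.boxPoints(rc)])
        t=w.astype(bool)&(P[...,2]>.024); print("cloud top",t.sum(),P[t].mean(0),[P[t].min(0),P[t].max(0)])
    cv2.imwrite(f"pics/m_{n}.png",cv2.resize(np.hstack([im[y0:y1,x0:x1,::-1],cv2.merge([w*255,g*255,g*0])[y0:y1,x0:x1]]),None,fx=8,fy=8,interpolation=0))
E
```

```text
top [[0.753, 0.2067, 0.1604], [0.7347, 0.1527, 0.1604], [0.5335, 0.2802, 0.0337], [0.5151, 0.2276, 0.0337]] T [0.74387341 0.1796848  0.1604    ] B [0.5242849  0.25392788 0.0337    ] len 0.2641666824804414 w 0.05697164287740076 0.05573575322842432 yaw -18.68044304914138
scene [[0.7601, 0.2103, 0.1604], [0.7414, 0.1512, 0.1604], [0.532, 0.2853, 0.0337], [0.5143, 0.2334, 0.0337]] T [0.75072918 0.18070812 0.1604    ] B [0.52313004 0.25936767 0.0337    ] len 0.27210582620231377 w 0.06198430114586994 0.05484869163221693 yaw -19.065438262879844
slope 61.78819510582769 yaw -92.63016903628095 [-0.08554028 -1.8621061   0.56244553]
top white 388 (432.3943298969072, 222.03865979381445) [ 0.46977175 -0.29248116  0.032     ] cap 158 (427.9367088607595, 232.56962025316454) [ 0.44427822 -0.28409108  0.02      ] ((432.4793701171875, 222.23233032226562), (24.466182708740234, 16.259660720825195), 85.60128784179688)
[[0.4976, -0.271, 0.032], [0.5015, -0.311, 0.032], [0.4413, -0.3141, 0.032], [0.4374, -0.2745, 0.032]]
cloud top 382 [ 0.46948191 -0.29096551  0.03681222] [array([ 0.39202481, -0.3142493 ,  0.02760076]), array([ 0.5002668 , -0.05214161,  0.93229636])]
scene white 314 (217.10509554140128, 211.29299363057325) [ 0.46565181 -0.29467999  0.025     ] cap 157 (219.3312101910828, 217.71337579617835) [ 0.48306951 -0.28879477  0.02      ] ((210.0, 225.0), (0.0, 0.0), 0.0)
```

View pics/m_top.png

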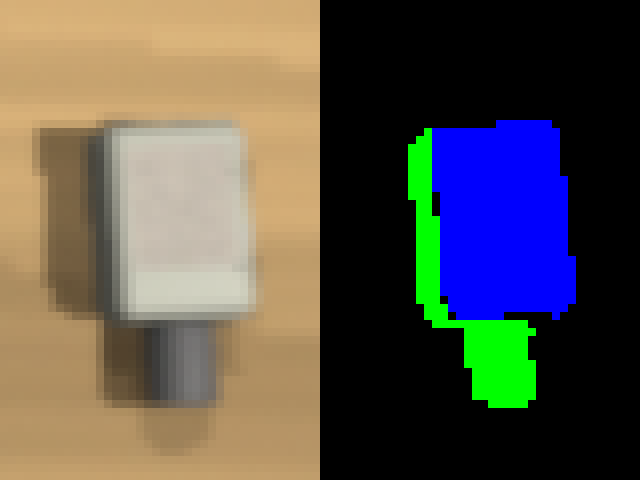

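The mask shows the small bottle's white top centred at (432.4,222.1), with the cap at about (430,241), so its yaw is about +3–5°. I'll fix the chute plane fit by dropping invalid depth, then plan and check IK.

```bash
cat > plan.py <<'E'
from look import *
def quat(r): x,y,z,w=r.as_quat(); return np.array([w,x,y,z])
O=np.array([.6232,.2224,.09]); yawc=np.radians(-18.9)
Rc=R.from_euler("ZY",[yawc,-np.radians(28)])   # channel frame
FL=R.from_euler("x",np.pi)
def tool(Rb,half=False): # jaws along body y, z down into body
    return Rb*FL*R.from_euler("z",np.pi if half else 0)
E
python3 - <<'E'
import pickle
from plan import *
d=pickle.load(open("pics/top0.pkl","rb"));P=cloud(d); m=np.zeros((400,640),np.uint8); cv2.fillPoly(m,[np.array([(225,95),(241,100),(222,193),(208,188)])],1)
m=(m>0)&(d["depth"]>0); L=Rc.inv().apply(P[m]-O); L=L[(abs(L[:,1])<.022)]
print("floor resid local z: median",np.median(L[:,2]), "slope",np.polyfit(L[:,0],L[:,2],1),np.polyfit(L[:,1],L[:,2],1), L[:,:2].min(0),L[:,:2].max(0))
print(Rc.as_matrix().round(3))
for h in(0,1):
  for nm,p,Rb in(("pre",[.469,-.2925,.12],R.from_euler("z",np.radians(3.5))),("g",[.469,-.2925,.003],R.from_euler("z",np.radians(3.5))),("over",O+Rc.apply([.085,0,.12]),Rc),("drop",O+Rc.apply([.085,0,.02]),Rc)):
    q=arm.inverse_kinematics(p,quat(tool(Rb,h))); print(h,nm,np.round(p,3),None if q is None else np.round(q,2))
E
```

```text
floor resid local z: median 0.002032018142937444 slope [0.00042807 0.00203857] [-0.00051843  0.00204859] [-0.10352085 -0.02121133] [0.13610276 0.02193315]
[[ 0.835  0.324 -0.444]
 [-0.286  0.946  0.152]
 [ 0.469  0.     0.883]]
0 pre [ 0.469 -0.292  0.12 ] [-0.71  0.37 -0.21  1.    0.    2.38]
0 g [ 0.469 -0.292  0.003] [-0.71  0.48 -0.38  0.71  0.    2.38]
0 over [0.641 0.216 0.236] [ 0.33  0.27 -0.14  0.76 -0.29 -2.54]
0 drop [0.685 0.201 0.148] [ 0.28  0.38 -0.23  0.55 -0.27 -2.59]
1 pre [ 0.469 -0.292  0.12 ] [-0.71  0.37 -0.21  1.    0.   -0.77]
1 g [ 0.469 -0.292  0.003] [-0.71  0.48 -0.38  0.71  0.   -0.77]
1 over [0.641 0.216 0.236] [ 0.33  0.27 -0.14  0.76 -0.29  0.6 ]
1 drop [0.685 0.201 0.148] [ 0.28  0.38 -0.23  0.55 -0.27  0.55]
```

```bash
python3 - <<'E'
from plan import *
arm.move_to([.469,-.2925,.13],quat(tool(R.from_euler("z",np.radians(3.5)),True)))
d=snap("wrist","w1"); im=d["image"]; P=cloud(d)
hsv=cv2.cvtColor(im,cv2.COLOR_RGB2HSV); w=((hsv[...,1]<45)&(hsv[...,2]>150)&(P[...,2]>.02)&(P[...,2]<.045)&(d["depth"]>0)).astype(np.uint8)
c=max(cv2.findContours(w,0,1)[0],key=cv2.contourArea)
pw=np.array([ray(d,p[0],.032)[:2] for p in c],np.float32)*1000
print(cv2.contourArea(c),cv2.minAreaRect(pw),arm.read_t())
E
```

```text
2836.0 ((471.7434997558594, -294.652587890625), (56.803192138671875, 39.976444244384766), 3.412539482116699) 2.0833
```

View pics/w1.png

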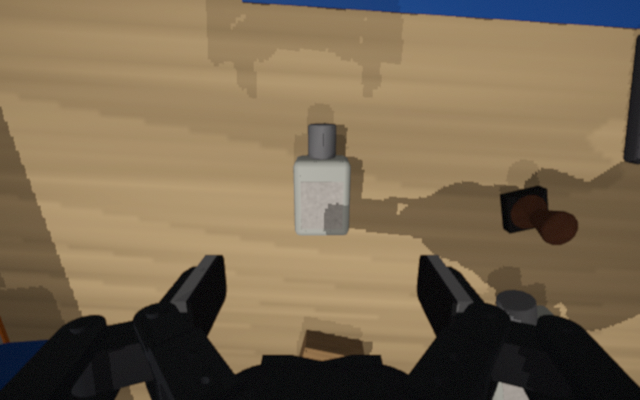

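The wrist view shows the bottle at x 295–350, y 157–235, centred between the jaws. Its yaw of 3.4° agrees with the top view. I'll grasp it now.

```bash
python3 - <<'E'
from plan import *
arm.servo_line([.4705,-.2935,.003],v=0.1,contact_N=8)
print(arm.read_position(),arm.read_wrist_force())
arm.gripper_close(30); print("w",arm.read_width())
p=arm.read_position()
arm.servo_line([p[0],p[1],.22],v=0.15)
arm.hold(.1);print(arm.read_position(),arm.read_width(),arm.read_wrist_force(),arm.read_t())
d=snap("wrist","w2");snap("scene","s2")
E
```

```text
[ 0.47076288 -0.29372397  0.00349494] [-0.66261573 -0.12030701  1.13200747]
w 0.04361047783562357
[ 0.47044467 -0.29345384  0.21943031] 0.04340851298529126 [0.87021819 0.05854178 0.16512813] 5.6667
```

View pics/w2.png

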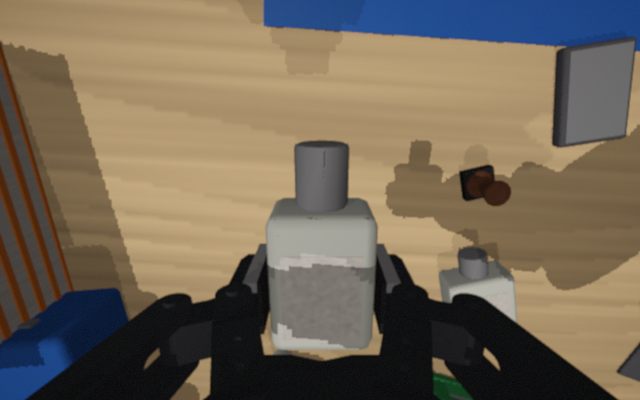

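View pics/s2.png

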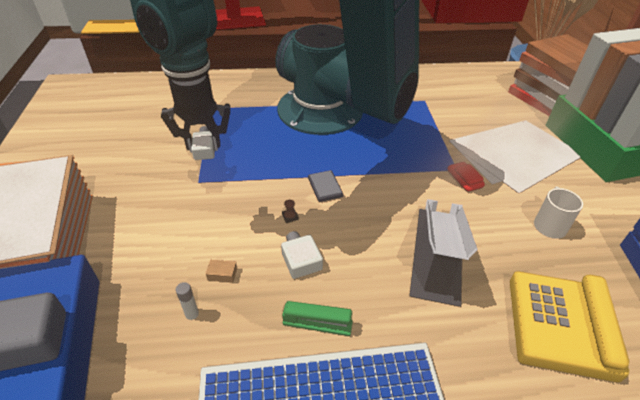

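Held straight: the body spans x 267–377 with the cap at (322,175), and the width reads 43.4 mm. I'll carry it over the chute.

```bash
python3 - <<'E'
from plan import *
q=quat(tool(Rc,True))
arm.move_to(O+Rc.apply([.085,0,.13]),q)
arm.servo_line(O+Rc.apply([.085,0,.03]),v=0.1,contact_N=10)
arm.hold(.2)
print(Rc.inv().apply(arm.read_position()-O),arm.read_width(),arm.read_wrist_force(),arm.read_t())
snap("top","t3");d=snap("scene","s3");cv2.imwrite("pics/s3c.png",cv2.resize(d["image"][120:320,380:520,::-1],None,fx=3,fy=3));d=snap("wrist","w3")
E
```

```text
[0.08526799 0.00016892 0.03049636] 0.04379979060143619 [-0.56225548 -0.30771908  0.30702714] 9.0583
```

View pics/s3c.png

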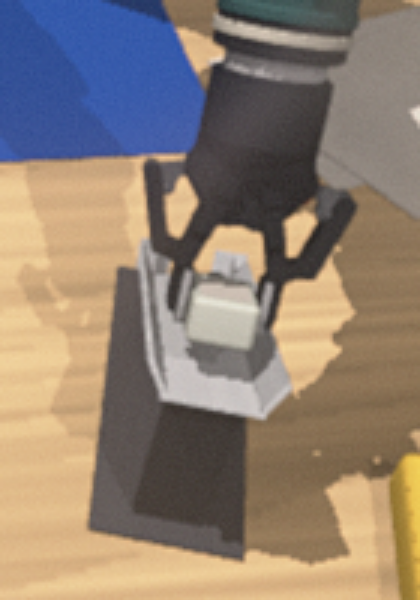

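View pics/w3.png

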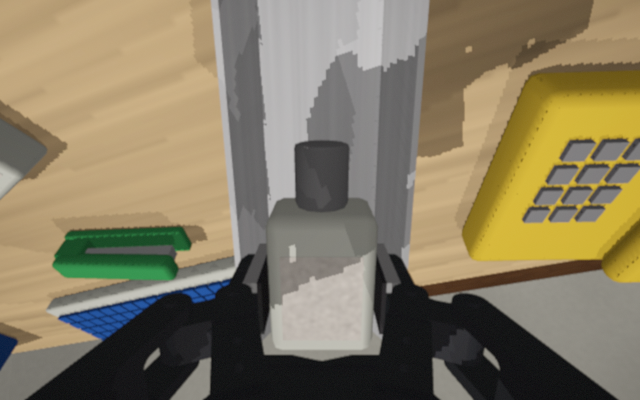

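The wrist view shows the bottle and its cap (x≈322) centred in the chute, parallel to the walls and pointing down-slope. I'll lower it another 8 mm and release.

```bash
python3 - <<'E'
from plan import *
arm.servo_line(O+Rc.apply([.085,0,.022]),v=0.05,contact_N=10)
print(Rc.inv().apply(arm.read_position()-O),arm.read_wrist_force())
arm.ungrasp()
print(arm.read_wrist_force(),arm.read_width(),arm.read_t())
arm.servo_line(O+Rc.apply([.085,0,.16]),v=0.15)
arm.hold(.3)
d=snap("wrist","w4");snap("top","t4");d=snap("scene","s4");cv2.imwrite("pics/s4c.png",cv2.resize(d["image"][120:320,380:520,::-1],None,fx=3,fy=3));print(arm.read_t())
E
```

```text
[ 0.08465747 -0.00020458  0.02144109] [-0.49244763  1.07014129 -1.88152101]
[-0.35222063  0.0141988   1.00026023] 0.08538793923928845 10.0083
11.525
```

View pics/s4c.png

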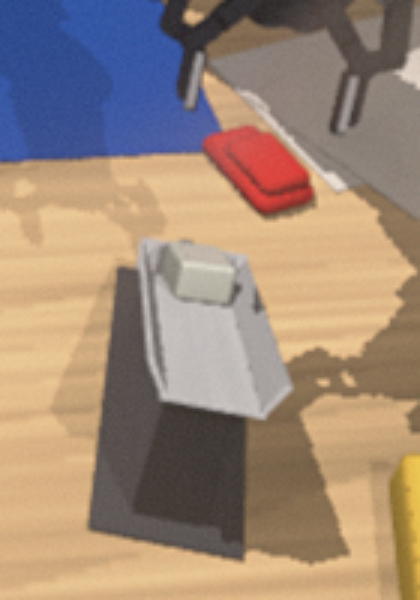

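View pics/w4.png

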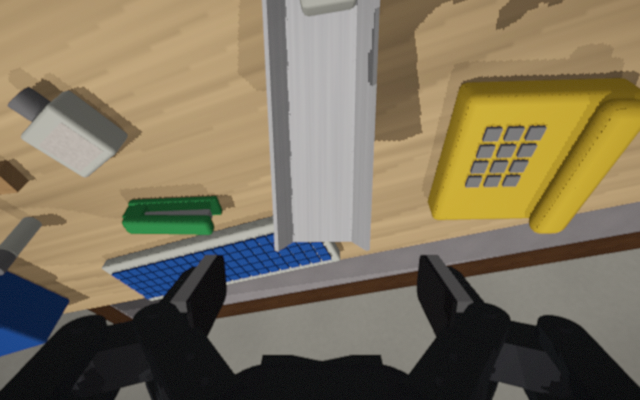

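View pics/t4.png

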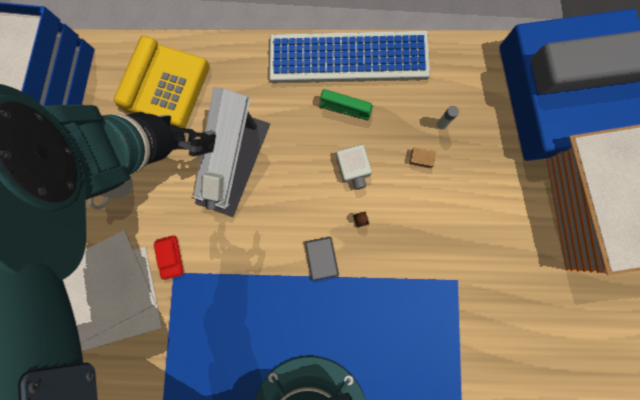

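The bottle slid to the lower end (top view ≈(212,186)). The big bottle is unchanged at (354,162). Next I'll measure the bottle's pose in the chute frame.

```bash
python3 - <<'E'
from plan import *
p=arm.read_position()
d=snap("top","t5"); P=Rc.inv().apply((cloud(d)-O).reshape(-1,3)).reshape(400,640,3)
m=(P[...,2]>.024)&(P[...,2]<.05)&(abs(P[...,1])<.03)&(P[...,0]>-.114)&(P[...,0]<.02)&(d["depth"]>0)
L=P[m];print("top face",m.sum(),L.mean(0),L.min(0),L.max(0),np.polyfit(L[:,0],L[:,2],1)[0],np.polyfit(L[:,1],L[:,2],1)[0])
print(cv2.minAreaRect((L[:,:2]*1000).astype(np.float32)))
c=P[(abs(P[...,1])<.016)&(P[...,0]<-.118)&(P[...,0]>-.16)&(P[...,2]>.0)&(P[...,2]<.04)];print("cap",len(c),c.mean(0),c.min(0),c.max(0))
im=d["image"][75:225,180:280,::-1];cv2.imwrite("pics/t5c.png",cv2.resize(im,None,fx=4,fy=4,interpolation=0))
d0=__import__("pickle").load(open("pics/top0.pkl","rb"))
a=d0["image"][130:195,325:380].astype(int);b=d["image"][130:195,325:380].astype(int);print("big diff",abs(a-b).mean(),arm.read_t())
E
```

```text
top face 425 [-8.29525053e-02  6.45364106e-05  3.32616955e-02] [-0.11396199 -0.02868036  0.02420256] [-0.05249493  0.028434    0.03828687] -0.02526458521064646 0.04622306604257285
((-84.36583709716797, 2.6113624572753906), (60.7992057800293, 56.799224853515625), 5.727682590484619)
cap 79 [-0.12999855 -0.00692301  0.02597414] [-0.14260444 -0.0158398   0.00110131] [-0.11831957  0.0155454   0.03236657]
big diff 1.417808857808858 11.575
```

View pics/t5c.png

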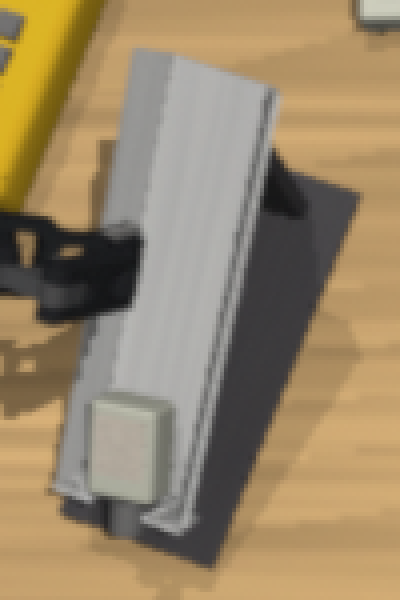

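```bash
python3 - <<'E'
from plan import *
arm.hold(.5)
a=snap("top","t6")["image"].astype(int)
import pickle
b=pickle.load(open("pics/t5.pkl","rb"))["image"].astype(int)
print(abs(a-b)[160:215,190:235].mean(),arm.read_wrist_force(),arm.read_t())
arm.job_done()
E
```

```text
0.32821548821548824 [1.19010421 0.77471304 1.36758518] 12.125
the job is handed in; nothing more can be done
```

I gripped the smaller bottle across its 44 mm width and released it cap-first, parallel to the floor, at x ≈ +85 mm in the upper half of the chute. It slid down by itself and stopped at the outlet. I handed the job in at about 12.1 s of the 35 s allowed; it reports no verdict.

Last checks, in the chute frame:
- **Position:** the body centre is at x ≈ -83 mm and near mid-width, resting flat on the floor.
- **Cap:** it pokes out through the gap, with its end at about x = -142 mm (limit -128 mm).
- **Skew:** the bottle sits about 5° off lengthwise by eye, against a limit of 17°.
- **Rest and surroundings:** pictures taken 0.5 s apart show the small bottle still. The big bottle looks unchanged from the start, and the arm is clear of everything.

Three readings were weak or wrong:
- **Plane fit:** my first fit of the chute floor was spoiled by missing depth readings. With those removed, the floor matched to 2 mm.
- **Final rectangle fit:** it gave a width of about 57 mm because it caught points on the chute walls. I took the skew from the picture instead, so the sideways position is approximate.
- **Cap's sideways position:** the average was unreliable because it included points on the outlet cheeks, so I judged this from the picture.

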